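# Transfer four plumbing items from the carry rack to the bench rack in reverse order

### The arm

A 6-joint arm with a two-finger parallel gripper is mounted at the origin on the work surface; the furniture and walls round the work are solid. World frame = base frame: x ahead of the robot, y to its left, z up, the work surface at z = 0. Lengths are in m, angles in rad, forces in N, time in s.
With the tool pointing down it reaches from about 0.275 to 0.85 m from the base axis. Payload 19 kg.
Tool frame: the origin (TCP) lies on the mounting face of the last link; the fingertips stand 173 mm ahead of it and the grasp point (between the pads) lies 155 mm ahead of it; z points along the fingers, y is the line along which they close (so a half turn about z gives the same grasp; the last joint's range is limited). The gripper opens to 85 mm and grips with 20 to 120 N. Pads are 22 mm wide; open, the fingers measure 114 mm over their backs; the gripper's body (76 mm by 85 mm) begins 54 mm behind the grasp point. The pads swing forward as they close: fully open they stand 13 mm farther back than shut.
Start: joints at [-1.246, 0.15, 1.437, -0, 1.554, -0.134], TCP at [0.255, -0.516, 0.405] pointing down, gripper open.
Joint ranges: [-2.8, 2.8], [-0.68, 2.1], [0.12, 2.68], [-1.39, 4.53], [0.16, 2.79], [-2.81, 2.81]. Speed limits (rad/s): [1.89, 1.89, 2.22, 3.01, 3.01, 3.01].

### API

Orientations are given as a unit quaternion [w, x, y, z].
In Python, from plant import bot gives the robot as it stands.
- The arm moves only by the tool step_arm, never from a script. Its argument "plan" is text: rows parted by semicolons, each of 5 numbers parted by spaces: the opening, from 0 (shut) to 1 (fully open), then the shift along the tool's x, y, z in mm, then the turn about the tool's z in degrees. A call has 1 to 12 rows; each row is the pose to reach, as a shift and turn from the pose commanded when the call began, along the tool's axes at that moment; what a row does not reach only later rows make up. A row lasts 1/12 s, in which the tool goes at most 41.7 mm and 7.16 degrees, less where a joint would pass 70% of its speed; a pose out of reach is approached as far as the arm can. A call with a gripper value outside its range is refused whole. The fingers move at their own pace and stop on an object; the grip force is fixed at half the most. Time passes only in rows, so rows that repeat a pose let the fingers close. It gives the time, the measured TCP pose, the force, the opening and the grip force at its end, in the units of the state.
- bot.read_state(): the state, without advancing time (a new reading comes with each control period).
- bot.snapshot(name): name is "scene" or "top" or "wrist"; returns the picture (420x560x3 uint8, blue, green, red); there is no depth.
- bot.camera_model(name): a dict with "fov_y" (degrees; the focal length in pixels is half the picture's height over the tangent of half this angle, whatever the lens; pixels are square), "cx", "cy" (the principal point, pixels), "dist_coeffs" ([k1, k2, p1, p2, k3] as OpenCV has them; the pictures are not rectified), "world_to_cam" (4x4, takes a point from world to camera coordinates); the wrist camera has in their place "T_tool_cam" (4x4, takes a point from camera to tool coordinates, whose origin is the TCP and whose axes are the flange's). Camera axes: x right, y down, z forward; pixel columns grow to the right and rows downward; lengths in m; the calibration is good to about 2 mm. A picture is of the moment at which its call begins: read the wrist's pose just before it. camera_model takes no time and is no camera call.
- bot.close_job(): hands the job in; it is judged then, once.
The state is a dict: "time": time; "qpos": joint angles; "qd": joint speeds; "effort": joint torques, N m; "ee_pos": TCP position; "tcp_rot": TCP orientation; "wrist_force": force on the tool from outside, world axes, zero at the start; "torque": the same for the moment, N m; "grip_width": opening from 0.0 (shut) to 1.0 (fully open); "grip_force": force on a finger pad.
Only numpy, scipy, OpenCV 4.12 (cv2) and the standard library are available. Lean on these libraries where they do the work, as an engineer would, in place of code of your own. Each camera call takes 0.05 s, during which the arm holds its last target. There are 200 camera calls.

### The job

Move the four things from the black carry rack to the blue bench rack, one to a slot, in reverse order counted from each rack's yellow end: what stands first (at the yellow end) in the black rack goes last in the blue one, the second goes third, the third second, and the last goes first. Stand each upright, same way up as before, on the cross in the middle of its slot, and let go of everything.

Things in the scene. Friction and masses are not known exactly. Their poses are not given: they have to be found in the camera images.
- saw_mid (a point): Red hole saw standing on its teeth: red cup 48 mm across, 39 mm high, with a thin steel shank (11 mm across) rising from its centre; 69 mm high in all (so the origin is 34.5 mm above its foot, near the cup's top). Origin half-way up on its upright axis, z up. Loose. Starts in the middle of a slot of the black rack, on its coloured plate, its foot 11 mm above the bench.
- tape_mid (a point): Flat roll of thread seal tape, yellow with a blue face, lying flat: 49 mm across, 17 mm high. Origin half-way up on its upright axis, z up. Loose. Starts in the middle of a slot of the black rack, on its coloured plate, its foot 11 mm above the bench.
- pvc_mid (a point): White plastic pipe coupling standing upright, 41 mm across, 44 mm high. Origin half-way up on its upright axis, z up. Loose. Starts in the middle of a slot of the black rack, on its coloured plate, its foot 11 mm above the bench.
- copper_mid (a point): Copper pipe coupling standing upright, 24 mm across, 36 mm high. Origin half-way up on its upright axis, z up. Loose. Starts in the middle of a slot of the black rack, on its coloured plate, its foot 11 mm above the bench.
- saw_plate: Green plate, 60 x 56 x 3 mm, fixed in a slot of the black rack; the hole saw stands on it at the start, so it shows which slot the hole saw came from. Origin at the centre of its underside, axes as the black rack's.
- tape_plate: Red plate, 60 x 56 x 3 mm, fixed in a slot of the black rack; the tape roll stands on it at the start, so it shows which slot the tape roll came from. Origin at the centre of its underside, axes as the black rack's.
- pvc_plate: Orange plate, 60 x 56 x 3 mm, fixed in a slot of the black rack; the white coupling stands on it at the start, so it shows which slot the white coupling came from. Origin at the centre of its underside, axes as the black rack's.
- copper_plate: White plate, 60 x 56 x 3 mm, fixed in a slot of the black rack; the copper coupling stands on it at the start, so it shows which slot the copper coupling came from. Origin at the centre of its underside, axes as the black rack's.
- carry_rack: Black rack, from which the things are taken; fixed, 268 (y) x 64 (x) mm, floor 8 mm above the bench. Origin: centre of underside; y runs along the row to the yellow end strip (16 mm high). Slot centres x = 0, y = 96, 32, -32, -96 mm (first to last); 6 mm high, 4 mm thick ribs between slots, no walls at front and back. Nearer or farther than the blue one.
- bench_rack: Blue rack, into which the things go, slots marked by white crosses; fixed, 268 (y) x 64 (x) mm, floor 8 mm above the bench. Origin: centre of underside; y runs along the row to the yellow end strip (16 mm high). Slot centres x = 0, y = 96, 32, -32, -96 mm (first to last); 6 mm high, 4 mm thick ribs between slots, no walls at front and back. About 130 mm from the black one, nearly parallel.
There are look-alikes about, which are no part of the job. Of the things like the part that bears saw_mid, leave any that is green; of the rest the larger one is meant.

How it is judged:
At the end, for the whole second after the job is handed in: Each thing stands at rest in the blue rack's slot that mirrors its first slot in the black one (1 to 4, 2 to 3, 3 to 2, 4 to 1 from the yellow ends), within 14 mm of the slot's centre along and across the rack, 5 mm in height, upright and same way up within 0.12 rad (((y of saw_plate in the frame of carry_rack between 0.076 and 0.116 m and y of saw_mid in the frame of bench_rack between -0.11 and -0.082 m) or (y of saw_plate in the frame of carry_rack between 0.012 and 0.052 m and y of saw_mid in the frame of bench_rack between -0.046 and -0.018 m) or (y of saw_plate in the frame of carry_rack between -0.052 and -0.012 m and y of saw_mid in the frame of bench_rack between 0.018 and 0.046 m) or (y of saw_plate in the frame of carry_rack between -0.116 and -0.076 m and y of saw_mid in the frame of bench_rack between 0.082 and 0.11 m)) and x of saw_mid in the frame of bench_rack between -0.014 and 0.014 m and z of saw_mid in the frame of bench_rack between 0.0375 and 0.0475 m and angle between each of saw_mid, tape_mid, pvc_mid, copper_mid's own z axis and vertical below 0.12 rad and linear speed of each of saw, tape, pvc, copper below 0.02 m/s and ((y of tape_plate in the frame of carry_rack between 0.076 and 0.116 m and y of tape_mid in the frame of bench_rack between -0.11 and -0.082 m) or (y of tape_plate in the frame of carry_rack between 0.012 and 0.052 m and y of tape_mid in the frame of bench_rack between -0.046 and -0.018 m) or (y of tape_plate in the frame of carry_rack between -0.052 and -0.012 m and y of tape_mid in the frame of bench_rack between 0.018 and 0.046 m) or (y of tape_plate in the frame of carry_rack between -0.116 and -0.076 m and y of tape_mid in the frame of bench_rack between 0.082 and 0.11 m)) and x of tape_mid in the frame of bench_rack between -0.014 and 0.014 m and z of tape_mid in the frame of bench_rack between 0.0115 and 0.0215 m and ((y of pvc_plate in the frame of carry_rack between 0.076 and 0.116 m and y of pvc_mid in the frame of bench_rack between -0.11 and -0.082 m) or (y of pvc_plate in the frame of carry_rack between 0.012 and 0.052 m and y of pvc_mid in the frame of bench_rack between -0.046 and -0.018 m) or (y of pvc_plate in the frame of carry_rack between -0.052 and -0.012 m and y of pvc_mid in the frame of bench_rack between 0.018 and 0.046 m) or (y of pvc_plate in the frame of carry_rack between -0.116 and -0.076 m and y of pvc_mid in the frame of bench_rack between 0.082 and 0.11 m)) and x of pvc_mid in the frame of bench_rack between -0.014 and 0.014 m and z of pvc_mid in the frame of bench_rack between 0.025 and 0.035 m and ((y of copper_plate in the frame of carry_rack between 0.076 and 0.116 m and y of copper_mid in the frame of bench_rack between -0.11 and -0.082 m) or (y of copper_plate in the frame of carry_rack between 0.012 and 0.052 m and y of copper_mid in the frame of bench_rack between -0.046 and -0.018 m) or (y of copper_plate in the frame of carry_rack between -0.052 and -0.012 m and y of copper_mid in the frame of bench_rack between 0.018 and 0.046 m) or (y of copper_plate in the frame of carry_rack between -0.116 and -0.076 m and y of copper_mid in the frame of bench_rack between 0.082 and 0.11 m)) and x of copper_mid in the frame of bench_rack between -0.014 and 0.014 m and z of copper_mid in the frame of bench_rack between 0.021 and 0.031 m); the robot touches nothing.
It also fails if it takes over 102 s, if anything falls off the work surface, if the arm or the gripper's body presses on something with over 40 N, if the wrist force passes 120 N, or if a joint passes its speed limit or range.

## Working session

There is one attempt and no reset: what is moved stays moved. The work goes in short steps, Python scripts to look and compute and a tool call to move; the robot and the scene stay as the last step left them, time stands still between calls to the robot, and variables do not carry over. Pictures are saved under pics/ and viewed, at most 14 in all, crops included, and the job is handed in when it is done.

Besides the shell and the picture viewer there is one more tool, called after "Call:" by a JSON object that holds its "op" and its "data", one argument or row to a line. step_arm: Moves the arm, as the interface text tells. Its arguments: {"type":"object","properties":{"plan":{"type":"string"}},"required":["plan"]}

```bash
mkdir -p pics; ls
python3 - <<'E'
from plant import bot
import cv2,numpy as np
np.set_printoptions(precision=4,suppress=True)
s=bot.read_state();print(s)
for n in ["scene","top","wrist"]:
    cv2.imwrite(f"pics/{n}0.png",bot.snapshot(n)); print(n,bot.camera_model(n))
E
```

```text
pics
{'time': 0.0, 'qpos': array([-1.246 ,  0.151 ,  1.438 , -0.    ,  1.5538, -0.134 ]), 'qd': array([-0.0009, -0.0006,  0.0013, -0.0001, -0.0003,  0.0005]), 'effort': array([  0.0001, -71.3036, -57.0869,  -0.0001,   0.0087,  -0.    ]), 'ee_pos': array([ 0.2546, -0.5155,  0.4041]), 'tcp_rot': array([-0.0006,  0.9738,  0.2274, -0.0001]), 'wrist_force': array([-1.3047, -0.2112, -0.2266]), 'torque': array([-0.0095, -0.0036,  0.0365]), 'grip_force': 0.0, 'grip_width': 1.001180726642761}
scene {'fov_y': 51.41860195838577, 'cx': 277.08304046992026, 'cy': 203.25766614288943, 'dist_coeffs': array([-0.0948,  0.    ,  0.    ,  0.    ,  0.    ]), 'world_to_cam': array([[-0.8521, -0.5232, -0.0111,  0.3763],
       [-0.2923,  0.4934, -0.8192,  0.1868],
       [ 0.4341, -0.6948, -0.5734,  0.6733],
       [ 0.    ,  0.    ,  0.    ,  1.    ]])}
top {'fov_y': 47.208486375844956, 'cx': 273.9971544243792, 'cy': 206.8928336297392, 'dist_coeffs': array([-0.1153,  0.    ,  0.    ,  0.    ,  0.    ]), 'world_to_cam': array([[ 0.0302, -0.9995, -0.0113, -0.0443],
       [-0.9946, -0.0289, -0.1001,  0.4721],
       [ 0.0997,  0.0142, -0.9949,  0.8716],
       [ 0.    ,  0.    ,  0.    ,  1.    ]])}
wrist {'fov_y': 63.81442225411368, 'cx': 276.67656554596664, 'cy': 208.80245220100053, 'dist_coeffs': array([-0.0831,  0.    ,  0.    ,  0.    ,  0.    ]), 'T_tool_cam': array([[ 0.    , -0.963 , -0.2695,  0.0693],
       [ 1.    ,  0.0004, -0.0015, -0.001 ],
       [ 0.0016, -0.2695,  0.963 ,  0.0309],
       [ 0.    ,  0.    ,  0.    ,  1.    ]])}
```

View pics/top0.png

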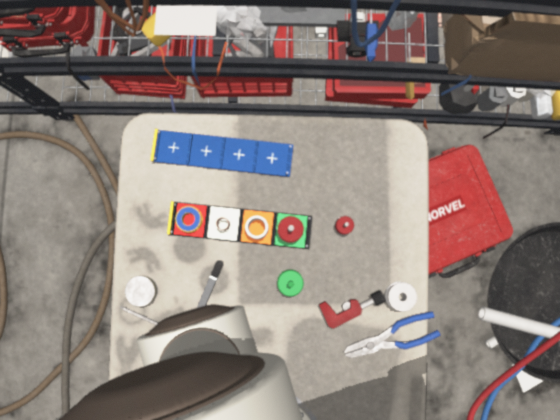

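View pics/scene0.png

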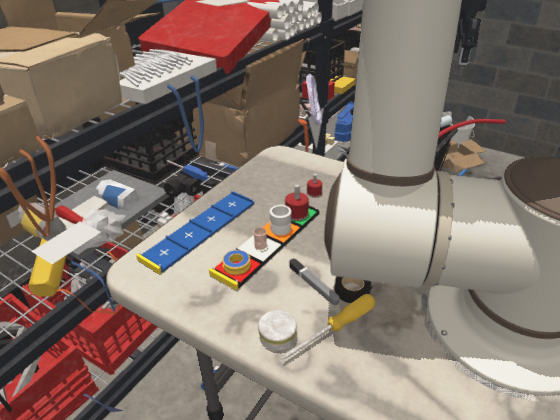

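Top view: both racks have the yellow end at the left (+y). The black rack holds, from the yellow end, tape (188,219), copper (223,224), pvc (257,227) and a saw (290,230). The blue crosses are at (174,147), (206,150), (239,154) and (272,158).
There are three saw candidates: red large at (290,230), red small at (345,225) and green at (290,283). The one at (290,230) fits, because it is red, the larger of the two red ones, and stands on the green plate. I'll confirm it in a crop and measure.

```bash
cat > h.py <<'E'
from plant import bot
import cv2,numpy as np
from scipy.spatial.transform import Rotation as R
np.set_printoptions(precision=4,suppress=True)
def snap(n):
    s=bot.read_state(); return bot.snapshot(n),s
def cam(n,s=None):
    m=bot.camera_model(n); f=210/np.tan(np.radians(m["fov_y"]/2))
    K=np.array([[f,0,m["cx"]],[0,f,m["cy"]],[0,0,1]])
    if n=="wrist":
        T=np.eye(4); w,x,y,z=s["tcp_rot"]; T[:3,:3]=R.from_quat([x,y,z,w]).as_matrix(); T[:3,3]=s["ee_pos"]
        C=T@m["T_tool_cam"]
    else: C=np.linalg.inv(m["world_to_cam"])
    return K,m["dist_coeffs"],C
def ray(c,px,z):
    K,d,C=c; p=cv2.undistortPoints(np.array(px,float).reshape(-1,1,2),K,d)[:,0]
    v=np.c_[p,np.ones(len(p))]@C[:3,:3].T; o=C[:3,3]
    return o+v*((z-o[2])/v[:,2])[:,None]
def blobs(mask,amin,amax=1e9):
    n,l,st,ce=cv2.connectedComponentsWithStats(mask.astype(np.uint8))
    return [(ce[i],st[i,4],l==i) for i in range(1,n) if amin<=st[i,4]<=amax]
def togo(s,p):
    "shift along tool x,y,z (mm) from the present pose that brings the grasp point (155 mm ahead) to p"
    w,x,y,z=s["tcp_rot"]; M=R.from_quat([x,y,z,w]).as_matrix()
    return 1e3*(M.T@(np.array(p)-s["ee_pos"])-[0,0,.155])
E
python3 - <<'E'
from h import *
im=cv2.imread("pics/top0.png");c=cam("top");hsv=cv2.cvtColor(im,cv2.COLOR_BGR2HSV);H,S,V=cv2.split(hsv)
print("cam",c[2][:3,3])
blue=((H>100)&(H<118)&(S>150)&(V>70)); blue[:,:140]=0; blue[:,310:]=0; blue[:120]=0; blue[185:]=0
hull=np.zeros(im.shape[:2],np.uint8); pts=cv2.findNonZero(blue.astype(np.uint8)); cv2.fillConvexPoly(hull,cv2.convexHull(pts),1)
cr=[]
for ce,a,m in blobs((hull>0)&(S<110)&(V>130),8,200):
    print("cross",ce,a,ray(c,[ce],.008)[0]); cr.append(ray(c,[ce],.008)[0])
box=cv2.boxPoints(cv2.minAreaRect(pts));print("bluebox",ray(c,box,.008)[:,:2].mean(0))
roi=np.zeros_like(hull);roi[195:255,160:318]=1
for n,k in dict(green=(H>45)&(H<85)&(S>100),orange=(H>10)&(H<20)&(S>150)&(V>150),white=(S<50)&(V>175)&(np.arange(560)[None]<245)&(np.arange(560)[None]>205),yellow=(H>22)&(H<35)&(S>150)&(np.arange(560)[None]<182)).items():
    m=(k&(roi>0)).astype(np.uint8); b=max(blobs(m,5),key=lambda t:t[1])[2]
    r=cv2.minAreaRect(cv2.findNonZero(b.astype(np.uint8)));w=ray(c,cv2.boxPoints(r),.011 if n!="yellow" else .016)
    print(n,r,w[:,:2].mean(0),[np.linalg.norm(w[i]-w[i-1]).round(4) for i in(0,1)])
cv2.imwrite("pics/crop0.png",cv2.resize(im[120:310,130:370],None,fx=3.1,fy=3.1,interpolation=cv2.INTER_CUBIC))
E
```

```text
cam [ 0.384 -0.043  0.914]
cross [173.2308 147.0385] 52 [0.5856 0.1686 0.008 ]
cross [205.7679 150.6964] 56 [0.5798 0.1048 0.008 ]
cross [238.6452 154.0645] 62 [0.5748 0.041  0.008 ]
cross [271.7895 157.9649] 57 [ 0.5689 -0.0229  0.008 ]
bluebox [0.5767 0.0716]
green ((290.58416748046875, 230.15841674804688), (30.846153259277344, 32.040199279785156), 5.710593223571777) [ 0.4315 -0.0626] [np.float64(0.0578), np.float64(0.0603)]
orange ((256.7987976074219, 226.81097412109375), (30.47910499572754, 31.693851470947266), 6.340191841125488) [0.4359 0.0012] [np.float64(0.0573), np.float64(0.0598)]
white ((225.0, 224.5), (59.0, 38.0), 90.0) [0.4387 0.0614] [np.float64(0.1117), np.float64(0.0724)]
yellow ((171.1846466064453, 217.52310180664062), (1.2403473854064941, 23.070459365844727), 7.125016689300537) [0.4482 0.1634] [np.float64(0.0024), np.float64(0.0436)]
```

View pics/crop0.png

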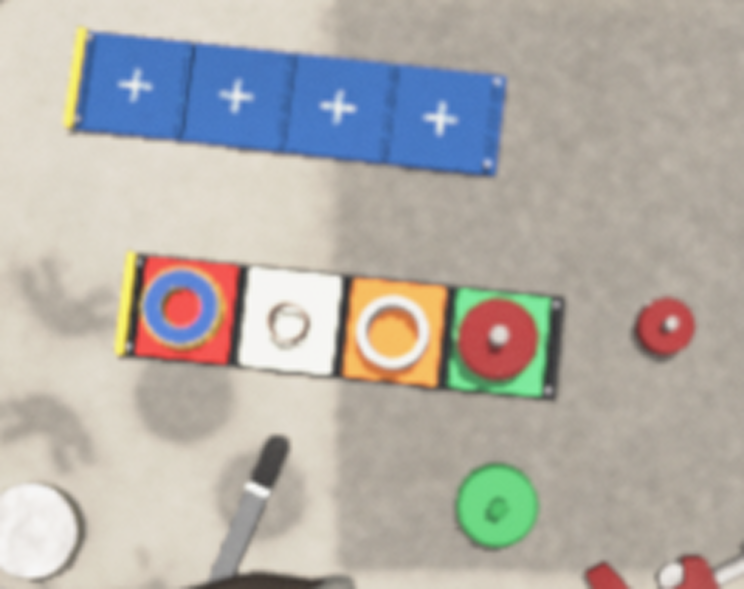

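Confirmed: the crop shows the large red saw on the green plate at (498,340), with the small red one off the rack at (665,325) and the green one at (497,505). The racks lie at about 5° to world y. I'll move above the racks for a closer wrist view.

Call:
{"op": "step_arm", "data": {
  "plan": "1 408 -408 0 -59;1 408 -408 0 -59;1 408 -408 0 -59;1 408 -408 0 -59;1 408 -408 0 -59;1 408 -408 0 -59;1 408 -408 0 -59;1 408 -408 0 -59;1 408 -408 0 -59;1 408 -408 0 -59;1 408 -408 0 -59;1 408 -408 0 -59"
}}

```text
time: 1.15
ee_pos: [0.4149, -0.0398, 0.4049]
tcp_rot: [0.0, 0.736, 0.677, 0.0]
wrist_force: [2.1, -0.7, 0.9]
grip_width: 1.002
grip_force: 0.0
```

Call:
{"op": "step_arm", "data": {
  "plan": "1 70 20 0 0;1 70 20 0 0;1 70 20 0 0;1 70 20 0 0;1 70 20 0 0"
}}

```text
time: 1.57
ee_pos: [0.4406, 0.026, 0.4045]
tcp_rot: [-0.0, 0.735, 0.678, -0.0]
wrist_force: [-0.0, -0.7, 0.8]
grip_width: 1.002
grip_force: 0.0
```

Run:
```python
from h import *
im,s=snap("wrist");cv2.imwrite("pics/w1.png",im);print(s["ee_pos"],s["tcp_rot"],s["qpos"])
np.save("s1.npy",s,allow_pickle=True)
```

```text
[0.4406 0.026  0.4045] [-0.0001  0.7354  0.6777 -0.0002] [-0.1159 -0.1328  1.7234 -0.0002  1.5515 -0.0342]
```

View pics/w1.png

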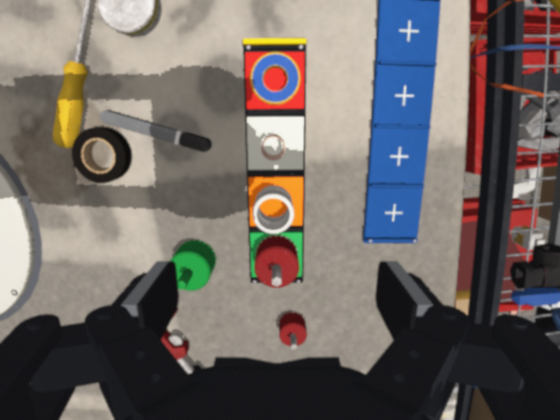

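The wrist view shows the black rack's tape (275,77), copper (273,147), pvc (273,213) and saw (276,262), with the blue crosses at (408,31), (404,96), (399,156) and (394,212). Next I'll measure them.

Run:
```python
from h import *
im=cv2.imread("pics/w1.png");s=np.load("s1.npy",allow_pickle=True).item();c=cam("wrist",s);H,S,V=cv2.split(cv2.cvtColor(im,cv2.COLOR_BGR2HSV))
def ctr(k,z,x0,x1,y0,y1):
    m=np.zeros(im.shape[:2],np.uint8);m[y0:y1,x0:x1]=k[y0:y1,x0:x1]; b=max(blobs(m,5),key=lambda t:t[1])
    e=cv2.findNonZero(b[2].astype(np.uint8));r=cv2.minAreaRect(e); w=ray(c,cv2.boxPoints(r),z)[:,:2]
    return ray(c,[b[0]],z)[0,:2],w.mean(0),np.linalg.norm(w[0]-w[1]).round(4),np.linalg.norm(w[1]-w[2]).round(4),b[1]
for u,v in((408,31),(404,96),(399,156),(394,212)): print("cross",ctr((S<110)&(V>120),.008,u-15,u+15,v-15,v+15)[0])
blue=(H>100)&(H<125)&(S>120)
print("tape",ctr(blue,.028,245,305,45,110))
print("pvc",ctr((S<60)&(V>120),.055,250,297,188,238))
print("orange",ctr((H>8)&(H<22)&(S>150),.011,245,310,172,240))
print("redplate",ctr(((H<8)|(H>172))&(S>170),.011,245,310,40,112))
print("whiteplate",ctr((S<60)&(V>90),.011,247,304,112,172))
print("green",ctr((H>45)&(H<85)&(S>100),.011,245,310,230,290))
print("cup",ctr(((H<8)|(H>172))&(S>120),.050,250,302,225,290))
```

```text
cross [0.5864 0.1706]
cross [0.5809 0.1065]
cross [0.5757 0.043 ]
cross [ 0.5697 -0.021 ]
tape (array([0.4475, 0.1317]), array([0.4474, 0.1314]), np.float64(0.0403), np.float64(0.042), np.int32(904))
pvc (array([0.4347, 0.0024]), array([0.4348, 0.004 ]), np.float64(0.0387), np.float64(0.0449), np.int32(781))
orange (array([0.441 , 0.0125]), array([0.4372, 0.0033]), np.float64(0.0598), np.float64(0.0595), np.int32(1338))
redplate (array([0.4456, 0.1278]), array([0.447 , 0.1307]), np.float64(0.0599), np.float64(0.0564), np.int32(1192))
whiteplate (array([0.4421, 0.0681]), array([0.4419, 0.0668]), np.float64(0.0584), np.float64(0.0569), np.int32(3011))
green (array([ 0.457 , -0.0519]), array([ 0.4499, -0.0614]), np.float64(0.025), np.float64(0.0578), np.int32(375))
cup (array([ 0.4339, -0.0496]), array([ 0.4339, -0.0519]), np.float64(0.0418), np.float64(0.0558), np.int32(1530))
```

Call:
{"op": "step_arm", "data": {
  "plan": "1 -40 -1 40 0;1 -87 -2 80 0;1 -87 -2 120 0;1 -87 -2 155 0;1 -87 -2 185 0;1 -87 -2 203 0;1 -87 -2 211 0;1 -87 -2 211 0;1 -87 -2 211 0"
}}

```text
time: 2.37
ee_pos: [0.4319, -0.061, 0.195]
tcp_rot: [0.0, 0.736, 0.677, 0.0]
wrist_force: [0.8, 0.4, 1.7]
grip_width: 1.0
grip_force: 0.0
```

Run:
```python
from h import *
im,s=snap("wrist");cv2.imwrite("pics/w2.png",im);print(s["ee_pos"],s["tcp_rot"],s["wrist_force"])
```

```text
[ 0.4319 -0.061   0.195 ] [0.0004 0.7359 0.6771 0.0002] [0.7552 0.4438 1.7366]
```

View pics/w2.png

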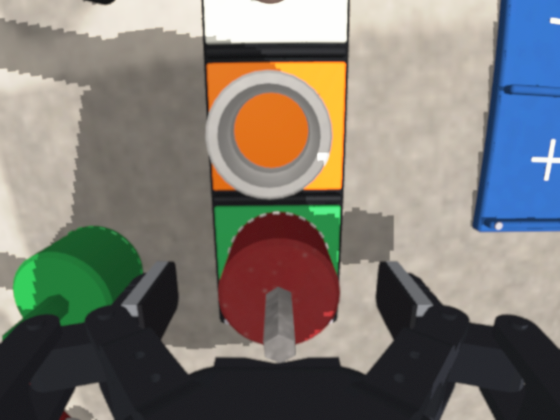

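The saw is centred between the pads (cup at 279,290; pad tips at x≈165 and 390). I'll close.

Call:
{"op": "step_arm", "data": {
  "plan": "0 0 0 0 0;0 0 0 0 0;0 0 0 0 0;0 0 0 0 0;0 0 0 0 0;0 0 0 0 0;0 0 0 0 0;0 0 0 0 0"
}}

```text
time: 3.08
ee_pos: [0.4319, -0.0604, 0.1949]
tcp_rot: [0.001, 0.735, 0.678, 0.0]
wrist_force: [-6.6, 0.2, 15.4]
grip_width: 0.539
grip_force: 59.3
```

Call:
{"op": "step_arm", "data": {
  "plan": "0 0 0 -30 0;0 0 0 -65 0;0 30 16 -70 0;0 60 33 -70 0;0 95 53 -70 0;0 130 72 -70 0;0 165 92 -70 0;0 200 111 -70 0;0 225 125 -70 0;0 238 133 -70 0;0 243 135 -70 0;0 243 135 -70 0"
}}

```text
time: 4.08
ee_pos: [0.5862, 0.1716, 0.2634]
tcp_rot: [-0.0, 0.735, 0.678, -0.0]
wrist_force: [-0.1, -0.0, -2.3]
grip_width: 0.547
grip_force: 62.9
```

Run:
```python
from h import *
s=bot.read_state();print(s["ee_pos"],s["wrist_force"],togo(s,[.5864,.1706,.037]))
```

```text
[0.5862 0.1716 0.2634] [-0.0815 -0.0341 -2.314 ] [-0.9814  0.4526 71.4229]
```

Call:
{"op": "step_arm", "data": {
  "plan": "0 -1 0 30 0;0 -1 0 55 0;0 -1 0 65 0;0 -1 0 69 0;0 -1 0 71 0;0 -1 0 72 0;0 -1 0 72 0;0 -1 0 72 0"
}}

```text
time: 4.75
ee_pos: [0.5863, 0.1697, 0.1929]
tcp_rot: [0.0, 0.736, 0.677, 0.001]
wrist_force: [0.2, 0.8, -1.7]
grip_width: 0.543
grip_force: 62.9
```

Call:
{"op": "step_arm", "data": {
  "plan": "0 0 0 0.5 0;0 0 0 1 0;0 0 0 1 0;0.6 0 0 1 0;0.65 0 0 1 0;0.75 0 0 1 0;1 0 0 1 0;1 0 0 1 0;1 0 0 1 0;1 0 0 1 0"
}}

```text
time: 5.58
ee_pos: [0.586, 0.1697, 0.1907]
tcp_rot: [-0.0, 0.736, 0.677, -0.0]
wrist_force: [-0.4, -0.4, -0.8]
grip_width: 1.005
grip_force: 0.0
```

Call:
{"op": "step_arm", "data": {
  "plan": "1 0 0 -40 0;1 0 0 -80 0;1 -25 -19 -85 0;1 -55 -42 -85 0;1 -85 -65 -85 0;1 -115 -88 -85 0;1 -145 -110 -85 0;1 -170 -129 -85 0;1 -178 -135 -70 0;1 -178 -135 -35 0;1 -178 -135 -10 0;1 -178 -135 0 0"
}}

```text
time: 6.58
ee_pos: [0.4357, 0.0033, 0.1881]
tcp_rot: [-0.001, 0.736, 0.677, -0.001]
wrist_force: [-0.3, -0.6, 0.5]
grip_width: 1.003
grip_force: 0.0
```

Run:
```python
from h import *
im,s=snap("wrist");cv2.imwrite("pics/w3.png",im);print(s["ee_pos"],s["wrist_force"],togo(s,[.437,.0035,.037]))
```

```text
[0.4357 0.0033 0.1881] [-0.2542 -0.6293  0.4627] [ 0.2447  1.7122 -3.8802]
```

View pics/w3.png

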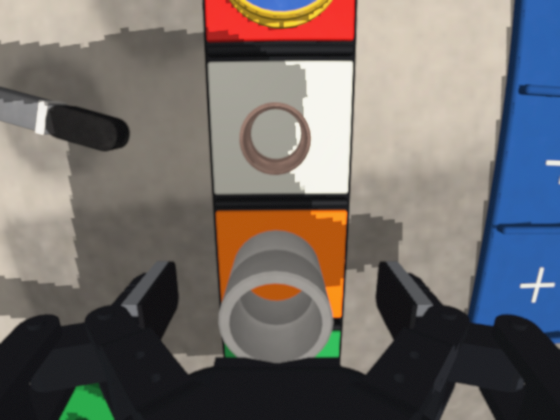

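The PVC coupling is centred between the pads (276,315). I'll close.

Call:
{"op": "step_arm", "data": {
  "plan": "0 0 1 -2 0;0 0 1 -2 0;0 0 1 -2 0;0 0 1 -2 0;0 0 1 -2 0;0 0 1 -2 0;0 0 1 -2 0;0 0 1 -2 0;0 0 1 -2 0"
}}

```text
time: 7.38
ee_pos: [0.4383, 0.0034, 0.1942]
tcp_rot: [0.001, 0.735, 0.678, 0.001]
wrist_force: [-2.5, 1.0, 12.1]
grip_width: 0.466
grip_force: 59.1
```

Call:
{"op": "step_arm", "data": {
  "plan": "0 0 0 -30 0;0 0 0 -65 0;0 20 23 -75 0;0 40 47 -75 0;0 60 70 -75 0;0 80 93 -75 0;0 100 117 -75 0;0 110 129 -75 0;0 114 135 -75 0;0 114 135 -75 0;0 114 135 -75 0"
}}

```text
time: 8.3
ee_pos: [0.5813, 0.1056, 0.2679]
tcp_rot: [-0.0, 0.735, 0.678, -0.0]
wrist_force: [0.1, 0.4, -0.6]
grip_width: 0.465
grip_force: 60.5
```

Run:
```python
from h import *
s=bot.read_state();print(s["ee_pos"],s["wrist_force"],togo(s,[.5809,.1065,.1915-.155]))
```

```text
[0.5813 0.1056 0.2679] [ 0.0516  0.3833 -0.5778] [ 0.8626 -0.4429 76.3656]
```

Call:
{"op": "step_arm", "data": {
  "plan": "0 1 0 35 0;0 1 0 60 0;0 1 0 71 0;0 1 0 74 0;0 1 0 76 0;0 1 0 76.5 0;0 1 0 76.5 0;0.5 1 0 76.5 0;0.55 1 0 76.5 0;0.65 1 0 76.5 0;0.8 1 0 76.5 0;1 1 0 76.5 0"
}}

```text
time: 9.3
ee_pos: [0.5818, 0.1069, 0.1914]
tcp_rot: [-0.0, 0.736, 0.677, 0.0]
wrist_force: [0.6, 0.9, 0.3]
grip_width: 0.908
grip_force: 0.0
```

Call:
{"op": "step_arm", "data": {
  "plan": "1 0 0 -35 0;1 0 0 -70 0;1 -10 -27 -75 0;1 -20 -54 -75 0;1 -30 -80 -75 0;1 -40 -107 -75 0;1 -48 -128 -75 0;1 -51 -136 -70 0;1 -51 -136 -40 0;1 -51 -136 -15 0;1 -51 -136 -4 0;1 -51 -136 -2 0"
}}

```text
time: 10.3
ee_pos: [0.4416, 0.0672, 0.1911]
tcp_rot: [-0.001, 0.736, 0.677, -0.001]
wrist_force: [-1.1, -0.3, -0.0]
grip_width: 0.999
grip_force: 0.0
```

Run:
```python
from h import *
im,s=snap("wrist");cv2.imwrite("pics/w4.png",im);print(s["ee_pos"],s["wrist_force"],togo(s,[.442,.067,.038]))
```

```text
[0.4416 0.0672 0.1911] [-1.1067 -0.3197 -0.0442] [-0.1425  0.9544 -1.8933]
```

View pics/w4.png

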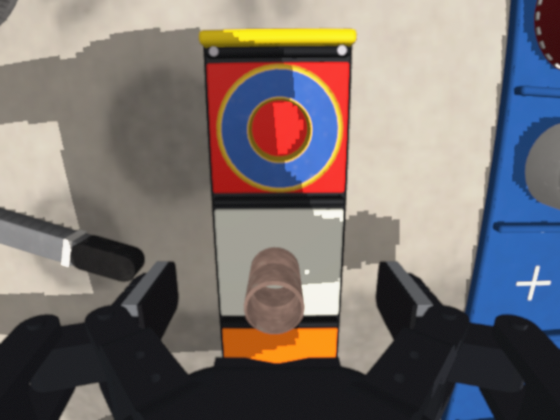

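The copper coupling is between the pads at (275,295). I'll close; the saw and PVC coupling appear at the right edge in their slots.

Call:
{"op": "step_arm", "data": {
  "plan": "0 0 0 -2 0;0 0 0 -2 0;0 0 0 -2 0;0 0 0 -2 0;0 0 0 -2 0;0 0 0 -2 0;0 0 0 -2 0;0 0 0 -2 0;0 0 0 -2 0;0 0 0 -2 0"
}}

```text
time: 11.18
ee_pos: [0.4422, 0.0672, 0.1959]
tcp_rot: [0.0, 0.736, 0.677, 0.0]
wrist_force: [-2.9, -0.4, 8.8]
grip_width: 0.257
grip_force: 58.4
```

Call:
{"op": "step_arm", "data": {
  "plan": "0 0 0 -30 0;0 0 0 -65 0;0 -3 25 -70 0;0 -6 55 -70 0;0 -8 85 -70 0;0 -11 112 -70 0;0 -13 130 -70 0;0 -13 135 -70 0;0 -13 135 -70 0;0 -13 135 -70 0"
}}

```text
time: 12.02
ee_pos: [0.575, 0.0433, 0.2649]
tcp_rot: [-0.0, 0.736, 0.677, -0.0]
wrist_force: [0.4, 0.3, -0.1]
grip_width: 0.258
grip_force: 58.9
```

Run:
```python
from h import *
s=bot.read_state();print(s["ee_pos"],s["wrist_force"],togo(s,[.5757,.043,.1931-.155]))
```

```text
[0.575  0.0433 0.2649] [ 0.4463  0.3244 -0.12  ] [-0.28    1.006  71.8226]
```

Call:
{"op": "step_arm", "data": {
  "plan": "0 0 1 35 0;0 0 1 58 0;0 0 1 67 0;0 0 1 70 0;0 0 1 71.5 0;0 0 1 72 0;0 0 1 72 0;0.3 0 1 72 0;0.35 0 1 72 0;0.45 0 1 72 0;0.7 0 1 72 0;1 0 1 72 0"
}}

```text
time: 13.02
ee_pos: [0.5766, 0.0431, 0.1933]
tcp_rot: [-0.0, 0.736, 0.677, 0.0]
wrist_force: [0.3, 0.2, -0.3]
grip_width: 0.718
grip_force: 0.0
```

Call:
{"op": "step_arm", "data": {
  "plan": "1 0 0 -35 0;1 0 0 -70 0;1 13 -23 -75 0;1 27 -48 -75 0;1 42 -75 -75 0;1 57 -101 -75 0;1 70 -125 -75 0;1 77 -136 -65 0;1 77 -136 -30 0;1 77 -136 -5 0;1 77 -136 5 0;1 77 -136 9 0"
}}

```text
time: 14.02
ee_pos: [0.447, 0.1309, 0.1829]
tcp_rot: [-0.001, 0.736, 0.677, -0.001]
wrist_force: [0.3, 0.4, 0.4]
grip_width: 0.998
grip_force: 0.0
```

Run:
```python
from h import *
im,s=snap("wrist");cv2.imwrite("pics/w5.png",im);print(s["ee_pos"],s["wrist_force"],togo(s,[.447,.1307,.029]))
```

```text
[0.447  0.1309 0.1829] [0.2888 0.3838 0.3863] [-0.1564  0.4338 -1.0831]
```

View pics/w5.png

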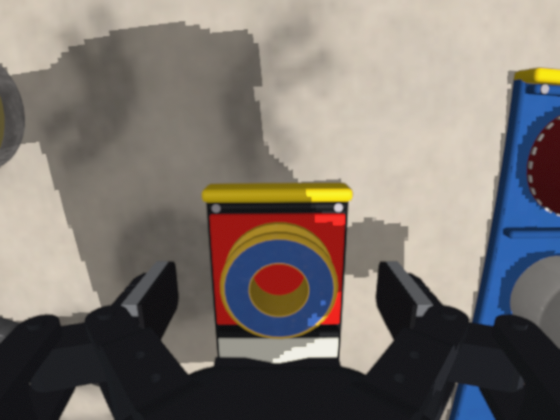

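The tape is centred between the pads at (278,285). I'll close.

Call:
{"op": "step_arm", "data": {
  "plan": "0 0 0 0 0;0 0 0 0 0;0 0 0 0 0;0 0 0 0 0;0 0 0 0 0;0 0 0 0 0;0 0 0 0 0;0 0 0 0 0;0 0 0 0 0"
}}

```text
time: 14.82
ee_pos: [0.4478, 0.131, 0.1859]
tcp_rot: [0.001, 0.736, 0.677, 0.001]
wrist_force: [-5.4, -1.1, 17.3]
grip_width: 0.531
grip_force: 58.6
```

Call:
{"op": "step_arm", "data": {
  "plan": "0 0 0 -30 0;0 0 0 -65 0;0 -20 19 -80 0;0 -45 43 -80 0;0 -70 67 -80 0;0 -95 90 -80 0;0 -118 112 -80 0;0 -136 129 -80 0;0 -141 135 -80 0;0 -141 135 -80 0;0 -141 135 -80 0"
}}

```text
time: 15.73
ee_pos: [0.57, -0.0204, 0.2643]
tcp_rot: [-0.0, 0.736, 0.677, 0.0]
wrist_force: [-0.0, 1.0, 0.0]
grip_width: 0.531
grip_force: 61.2
```

Run:
```python
from h import *
im,s=snap("wrist");cv2.imwrite("pics/w6.png",im);print(s["ee_pos"],s["wrist_force"],togo(s,[.5697,-.021,.1834-.155]))
```

```text
[ 0.57   -0.0204  0.2643] [-0.0388  0.9843  0.018 ] [-0.6707 -0.2298 80.9249]
```

View pics/w6.png

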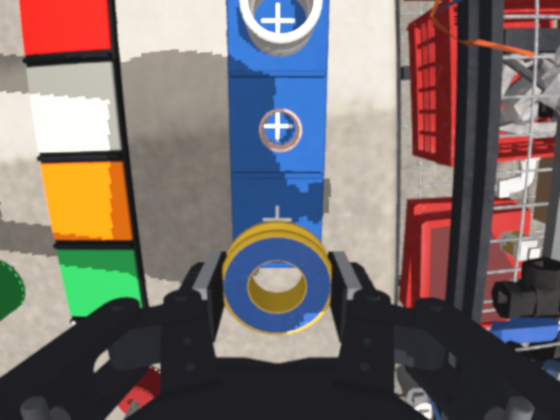

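The tape is held level at (277,285) above its slot's cross (277,215). The copper coupling (279,128) and PVC coupling (280,20) are on their crosses. I'll place the tape.

Call:
{"op": "step_arm", "data": {
  "plan": "0 -1 0 35 0;0 -1 0 62 0;0 -1 0 74 0;0 -1 0 78 0;0 -1 0 80 0;0 -1 0 81 0;0 -1 0 81 0;0.55 -1 0 81 0;0.6 -1 0 81 0;0.7 -1 0 81 0;0.85 -1 0 81 0;1 -1 0 81 0"
}}

```text
time: 16.78
ee_pos: [0.5703, -0.0216, 0.1834]
tcp_rot: [0.0, 0.736, 0.677, 0.0]
wrist_force: [0.2, -0.9, -0.2]
grip_width: 0.95
grip_force: 0.0
```

Call:
{"op": "step_arm", "data": {
  "plan": "1 0 0 0 0;1 0 0 -30 0;1 0 0 -70 0;1 0 0 -110 0;1 0 0 -150 0;1 0 0 -190 0;1 35 0 -220 0;1 70 0 -220 0;1 70 0 -220 0;1 70 0 -220 0"
}}

```text
time: 17.62
ee_pos: [0.5759, 0.0496, 0.4035]
tcp_rot: [0.0, 0.735, 0.678, 0.0]
wrist_force: [0.3, 0.6, 0.6]
grip_width: 1.0
grip_force: 0.0
```

Run:
```python
from h import *
im,s=snap("wrist");cv2.imwrite("pics/w7.png",im);print(s["ee_pos"]);t=bot.snapshot("scene");cv2.imwrite("pics/s7.png",cv2.resize(t[160:300,110:350],None,fx=3,fy=3))
c=cam("wrist",s);H,S,V=cv2.split(cv2.cvtColor(im,cv2.COLOR_BGR2HSV))
print([(b[0],b[1]) for b in blobs(((H<8)|(H>172))&(S>120)&(np.arange(560)[None]<340)&(np.arange(560)[None]>200),300)])
print(ray(c,[[0,0],[559,0],[280,210]],.03))
```

```text
[0.5759 0.0496 0.4035]
[(array([277.1434,  58.4967]), np.int32(1973))]
[[0.3169 0.2608 0.03  ]
 [0.8717 0.217  0.03  ]
 [0.5775 0.0225 0.03  ]]
```

View pics/w7.png

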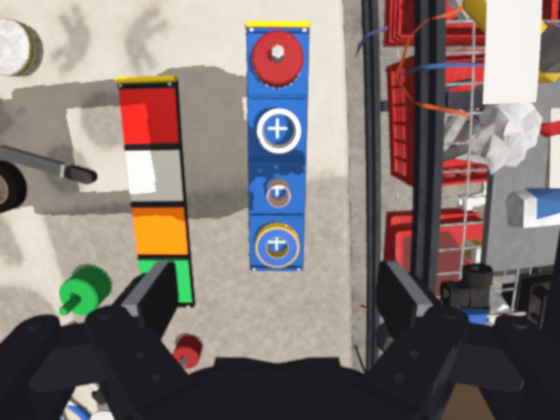

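View pics/s7.png

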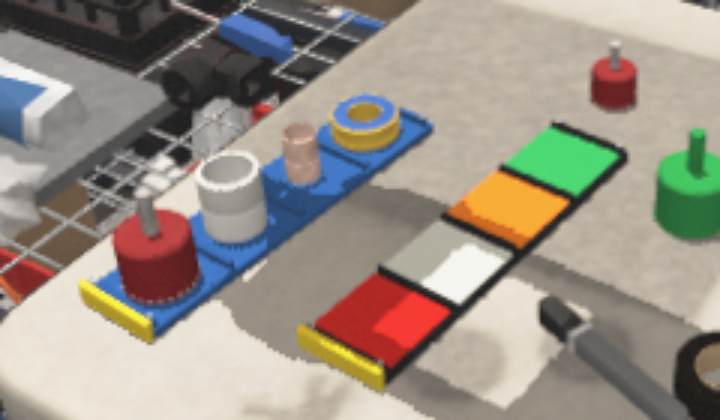

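Both views show all four things upright on the blue rack: saw, white coupling, copper coupling, tape from the yellow end. In the wrist view they are at (277,58), (278,130), (278,193) and (277,245). I'll check the saw's tilt and centring with numbers.

Run:
```python
from h import *
im=cv2.imread("pics/w7.png");s=bot.read_state();c=cam("wrist",s);H,S,V=cv2.split(cv2.cvtColor(im,cv2.COLOR_BGR2HSV))
m=(((H<8)|(H>172))&(S>120)).astype(np.uint8);m[:,:245]=0;m[:,310:]=0;m[:25]=0;m[95:]=0
(x,y),r=cv2.minEnclosingCircle(cv2.findNonZero(m));print("cup",x,y,r,ray(c,[[x,y]],.045))
sh=(S<90)&(V>100);sh[:35]=0;sh[75:]=0;sh[:,:262]=0;sh[:,292:]=0
for b in blobs(sh,8): print("shank",b[0],b[1],ray(c,[b[0]],.072))
w=(S<60)&(V>120);w[:105]=0;w[155:]=0;w[:,:250]=0;w[:,305:]=0
(x,y),r=cv2.minEnclosingCircle(cv2.findNonZero(w.astype(np.uint8)));print("pvc",ray(c,[[x,y]],.05))
p=(H>18)&(H<35)&(S>120);p[:215]=0;p[275:]=0;p[:,:245]=0;p[:,310:]=0
(x,y),r=cv2.minEnclosingCircle(cv2.findNonZero(p.astype(np.uint8)));print("tape",ray(c,[[x,y]],.02))
print("slots .5864,.1706 .5809,.1065 .5757,.043 .5697,-.021; t",s["time"])
```

```text
cup 277.5 58.25471878051758 27.74988555908203 [[0.5863 0.1681 0.045 ]]
shank [277.2209  52.7093] 172 [[0.586  0.1682 0.072 ]]
pvc [[0.5819 0.1036 0.05  ]]
tape [[ 0.5697 -0.0143  0.02  ]]
slots .5864,.1706 .5809,.1065 .5757,.043 .5697,-.021; t 17.7167
```

```bash
python3 -c "
from plant import bot
print(bot.close_job())"
```

```text
the job is handed in; nothing more can be done
None
```

I moved all four things to the blue rack in reverse order (from the yellow end: saw, white coupling, copper coupling, tape), upright and let go, and handed the job in at about 18 s; the hand-in did not return a verdict.

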